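# Load the gauging station and set its dial

### The arm

A 6-joint arm with a two-finger parallel gripper is mounted at the origin on a cart in front of the work surface, level with it; the furniture and walls round the work are solid. World frame = base frame: x ahead of the robot, y to its left, z up, the work surface at z = 0. Lengths are in m, angles in degrees, forces in N, time in s.
With the tool pointing down it reaches from about 0.35 to 0.875 m from the base axis. Payload 4.2 kg.
Tool frame: the origin (TCP) lies between the finger pads, 19 mm behind the fingertips; this is the grasp point; z points along the fingers, y is the line along which they close (so a half turn about z gives the same grasp; the last joint's range is limited). The gripper opens to 87 mm and grips with 3 to 60 N. Pads are 19 mm wide; open, the fingers measure 117 mm over their backs; the gripper's body (75 mm by 190 mm) begins 51 mm behind the grasp point.
Start: joints at [-51.933, 22.042, 0.453, 0, -68.411, -14.817], TCP at [0.247, -0.574, 0.241] pointing down, gripper open.
Joint ranges: [-179.83, 179.83], [-69.29, 118.12], [-61.27, 80.66], [-181.25, 117.63], [-171.15, -9.14], [-177.46, 177.46]. Speed limits (degrees/s): [159.86, 159.86, 180, 180, 180, 180].

### API

Orientations are given as [roll, pitch, yaw] about the fixed x, y, z axes, in that order (R = Rz(yaw) Ry(pitch) Rx(roll)).
In Python, from workcell import env gives the robot as it stands. The module is installed in compiled form; this text tells all that it offers. Calls block until the motion is done:
- env.goto(position, orientation): joint-space move of the TCP to a pose.
- env.move_straight(position, rotation=None, rate=0.15, force_limit=None): straight line of the TCP; rotation=None keeps the orientation; rate is the mean speed in m/s. With force_limit (N) it stops when the force on the tool has changed by that much, and returns True; else False.
- env.set_joints(angles): joint-space move.
- env.gripper_to(opening, grasp_force=None): opening from 0.0 (shut) to 1.0 (fully open); grasp_force is the grip in N (None keeps the last); returns when the fingers have stopped.
- env.dwell(seconds).
- env.inverse_kinematics(position, orientation): joint angles nearest the present ones, or None.
- env.read_state(): the state.
- env.grab_frame(name): name is "side" or "top" or "wrist"; returns a dict with "image" (400x640x3 uint8, blue, green, red), "fx", "fy", "cx", "cy" (pixels), "position" and "orientation" of the camera in the world. Camera axes: x right, y up, looking along -z (the intrinsics and any distortion apply to the point x, -y, -z); pixel columns grow to the right and rows downward; lengths in m; the calibration is good to about 2 mm. A picture is of the moment at which its call begins. There is no depth.
A pose or a line that the arm cannot do raises env.Unreachable and nothing moves.
- env.close_job(): hands the job in; it is judged then, once.
Trained networks look in a picture, given as the dict that the camera call returned (one of the last four; its "shot" number tells which), for a name from the list of things; names that differ only in an ending like _2 or _b are one class to them, and where a whole thing is asked for, a point or a joint stands for the part that bears it (a point fixed in the world has none). Each returns a list of dicts, best first, with "score" (0 to 1); they miss things now and then, are a little off and sometimes report something else, mostly with a low value. They report only what shows in the picture. A call takes as long as a camera call. They do not tell look-alikes from the thing itself.
- env.search_frame(picture, thing): "xyz" ([x, y, z] in m, in world coordinates, good to about 4 mm: the middle of the surface that is visible of it).
- env.trace(picture, thing): "mask" (400x640 bool, what is visible of it).
The state is a dict: "clock": time; "joint_positions": joint angles; "qvel": joint speeds; "joint_torque": joint torques, N m; "position": TCP position; "tool_rot": TCP orientation; "force": force on the tool from outside, world axes, zero at the start; "wrist_torque": the same for the moment, N m; "opening": opening from 0.0 (shut) to 1.0 (fully open); "finger_force": force on a finger pad.
Only numpy, scipy, OpenCV 4.12 (cv2) and the standard library are available. Lean on these libraries where they do the work, as an engineer would, in place of code of your own. Each camera call takes 0.05 s, during which the arm holds its last target. There are 200 camera calls.

### The job

Get the gauging station ready: push the stepped steel shaft blank, standing on its collar, in through the spring gate of the slotted steel holder so that the gate snaps shut behind it, and let go of it. Then turn the knob on the sloping console until its pointer lines up with the small steel rider on the scale (to within 5 degrees). Do not shift the rider, and leave the brass bushing and the bolt standing where they are.

Things in the scene. Friction and masses are not known exactly. Their poses are not given: they have to be found in the camera images.
- shaft: loose stepped steel shaft blank, 0.3 kg, standing upright. From its underside up: collar 36 mm diameter (0 to 14 mm high), body 28 mm diameter (14 to 53 mm), neck 18 mm diameter (53 to 85 mm). Origin at the centre of its underside, z up its axis. Grip it by the neck, which stays above all of the holder.
- holder: steel shaft holder fixed on the bench, 112 x 84 mm, nothing but its gate above 40 mm. Origin on the bench, mid-slot, under the gate; x along the slot from its mouth (robot side) into the pocket, y left, z up. T-slot on y = 0: floor z = 6 mm; channel 52 mm wide to z = 26 mm for the collar; lips at z = 26 to 32 mm leave a 34 mm slot for the body, so the collar cannot enter from above.
- holder_mouth (a point): point at x = -72 mm, z = 6 mm of the holder, in front of its mouth: slide the shaft in from here along holder x, its underside 0 to 11 mm above the floor. Floor plate starts at x = -38 mm, flared lead-in of the lips at x = -42 mm, walls and lips run from x = -28 to 64 mm.
- holder_seat (a point): where the middle of the shaft's underside should end, on the floor of the pocket: x = 42 mm, z = 6 mm of the holder. The gate closes freely behind the shaft once its axis is past x = 38 mm; the collar meets the back stop (40 mm high) with the axis at x = 46 mm.
- gate (a joint): spring gate, rad: 0 = closed across the slot (its stop), to 1.5 = swung inwards (holder +x). Steel arm 33 mm long, at z = 36 to 48 mm of the holder, level with the shaft's body; upright hinge on the left lip at x = 0, y = 29 mm. The shaft's body pushes it open as it slides in (2 to 5 N); a spring snaps it shut once the body has passed. It does not open outwards.
- gate_tip (a point): the free end of the gate's arm, at y = -2 mm, z = 42 mm of the holder when closed
- dial_plate: round black scale plate, 95 mm across, white marks each 15 degrees, fixed on the console's sloping face (25 degrees from level, facing the robot; case 130 x 140 mm, 45 mm high in front, 106 mm at the back). Origin at the dial's centre on the face; z square out of the face = knob axis, 25 degrees from vertical; x up the slope, y left. The tool must be tilted to lie along z.
- dial (a joint): knob angle, rad, clockwise positive seen facing the dial; 0 = pointer up the slope; at angle a it points along (cos a, -sin a, 0) of dial_plate. Range -2.4 to 2.4; light friction (0.04 N m), stays where left. Starts 0.6 to 2.0 rad anticlockwise of the rider. Round skirt 50 mm across, to 10 mm off the face; pointer end has a nose on the skirt and a white line.
- dial_grip (a point): on the knob's axis, 34 mm off the face, in the middle of its grip bar, which is 12 mm wide, 44 mm long (along the pointer direction) and stands 8 to 40 mm off the face: put the TCP here. Axes turn with the knob (x towards the pointer, z out of the face)
- dial_pointer (a point): the point 35 mm from the knob's axis in the direction of the pointer, 3 mm off the face; turns with the knob
- rider (a joint): angle of the set-point rider, rad, same zero and sense as joint dial: the pointer lines up with the rider when the two values are equal. A small steel slider, 10 x 9 mm and 7 mm high with an inward tip, on the rail round the scale, 30 to 48 mm from the axis. Leave it alone.
- rider_tip (a point): the inward tip of the rider, 35 mm from the knob's axis, 3 mm off the face; coincides with dial_pointer when lined up
- bushing: loose brass bushing, 38 mm diameter, 32 mm high, a bystander; origin at the centre of its underside
- bolt: loose M16 steel bolt standing on its head, 60 mm high, 27 mm over its head, a bystander; origin at the centre of its underside
Things that resemble listed ones, but are neither listed nor needed, are in the scene too. Leave any turquoise look-alike of the shaft alone. Several things have the shape of the holder; the one meant has the colours described above.

How it is judged:
By the outcome, as a careful person would: the job done as asked, in the order asked, and still so for the second after the job is handed in, with the robot touching nothing.
It also fails if it takes over 64 s, if anything falls off the work surface, if the arm or the gripper's body presses on something with over 40 N, if the wrist force passes 120 N, or if a joint passes its speed limit or range.

## Working session

There is one attempt and no reset: what is moved stays moved. The work goes in short steps, each a Python script; the robot and the scene stay as the last script left them, time stands still between calls to the robot, and variables do not carry over. Pictures are saved under pics/ and viewed, at most 10 in all, crops included, and the job is handed in when it is done.

```bash
mkdir -p pics; cat > h.py <<'E'
from workcell import env
import numpy as np, cv2
from scipy.spatial.transform import Rotation as R
def Rm(o):
    return R.from_euler('xyz',o,degrees=True).as_matrix()
def ray(f,u,v):
    d=np.array([(u-f['cx'])/f['fx'],-(v-f['cy'])/f['fy'],-1.0])
    d=Rm(f['orientation'])@d
    return np.array(f['position']),d/np.linalg.norm(d)
def onz(f,u,v,z):
    p,d=ray(f,u,v); return p+d*(z-p[2])/d[2]
def proj(f,P):
    q=Rm(f['orientation']).T@(np.array(P)-f['position'])
    return f['cx']+f['fx']*q[0]/-q[2], f['cy']-f['fy']*q[1]/-q[2]
def tri(rs):
    A=0;b=0
    for p,d in rs:
        M=np.eye(3)-np.outer(d,d);A=A+M;b=b+M@p
    return np.linalg.solve(A,b)
E
python3 - <<'E'
from h import *
np.set_printoptions(precision=3,suppress=True)
for n in ('side','top'):
    f=env.grab_frame(n); cv2.imwrite(f'pics/{n}0.png',f['image'])
    print(n,{k:v for k,v in f.items() if k!='image'})
    for t in ('shaft','holder','gate','dial_plate','dial','rider','bushing','bolt'):
        for r in env.search_frame(f,t)[:4]:
            print(t,np.round(r['xyz'],3),round(r['score'],2),np.round(proj(f,r['xyz'])))
print(env.read_state())
E
```

```text
side {'fx': 361.71638139509605, 'fy': 361.71638139509605, 'cx': 324.4696861952926, 'cy': 196.2630584386804, 'position': array([0.147, 0.675, 0.482]), 'orientation': array([  63.591,    0.026, -145.37 ]), 'shot': 1}
shaft [ 0.434 -0.192  0.039] 0.87 [419. 199.]
shaft [ 0.427 -0.106  0.039] 0.72 [409. 212.]
holder [0.591 0.331 0.028] 0.89 [234. 286.]
holder [0.618 0.18  0.024] 0.64 [277. 246.]
holder [ 0.582 -0.166  0.087] 0.27 [367. 173.]
gate [0.581 0.334 0.043] 0.53 [236. 282.]
gate [0.608 0.184 0.046] 0.52 [279. 239.]
dial_plate [ 0.586 -0.161  0.067] 0.86 [365. 180.]
dial [ 0.59  -0.163  0.083] 0.73 [364. 175.]
dial [0.62  0.18  0.024] 0.16 [276. 245.]
bushing [0.417 0.133 0.022] 0.86 [367. 267.]
bolt [ 0.441 -0.004  0.025] 0.74 [386. 233.]
top {'fx': 439.866249578863, 'fy': 439.866249578863, 'cx': 327.5787949979565, 'cy': 196.9288981625744, 'position': array([0.514, 0.04 , 1.064]), 'orientation': array([  2.515,   1.593, -89.514]), 'shot': 2}
shaft [ 0.447 -0.012  0.023] 0.66 [362. 245.]
shaft [ 0.438 -0.108  0.054] 0.64 [405. 250.]
holder [0.632 0.163 0.032] 0.74 [288. 166.]
gate [0.637 0.162 0.036] 0.58 [288. 164.]
gate [0.583 0.332 0.051] 0.46 [215. 185.]
gate [0.611 0.18  0.048] 0.45 [280. 174.]
dial_plate [ 0.598 -0.173  0.071] 0.56 [435. 180.]
dial [ 0.593 -0.178  0.086] 0.58 [438. 181.]
bushing [0.429 0.117 0.031] 0.65 [307. 252.]
bolt [ 0.592 -0.177  0.089] 0.37 [438. 181.]
{'clock': 0.9, 'joint_positions': array([-51.933,  22.041,   0.453,   0.002, -68.41 , -14.817]), 'qvel': array([-0.074,  0.021, -0.09 ,  0.071, -0.015,  0.006]), 'joint_torque': array([  0.   , -39.045,  18.762,   4.224,   0.015,  -0.   ]), 'position': array([ 0.247, -0.574,  0.241]), 'tool_rot': array([-179.998,   -0.002, -156.749]), 'force': array([-0.46 , -0.65 , -0.729]), 'wrist_torque': array([ 0.05 ,  0.022, -0.005]), 'finger_force': 0.0, 'opening': 1.000958104097014}
```

View pics/side0.png

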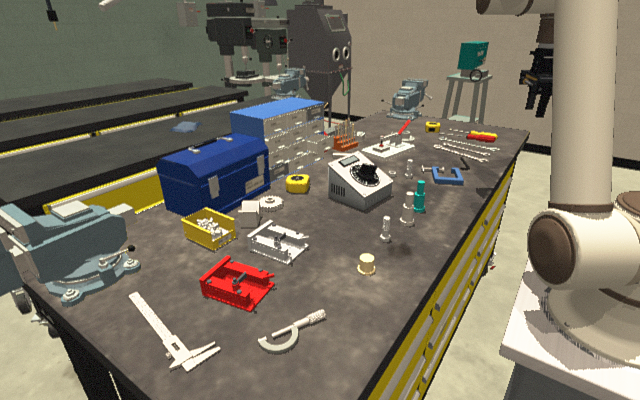

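View pics/top0.png

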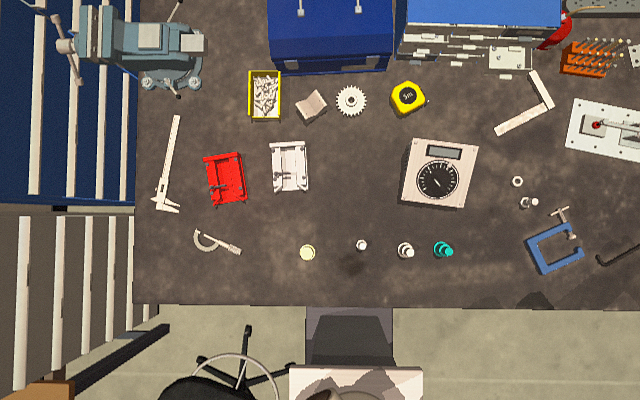

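Targets: steel shaft at side (408,208)/top (405,250), with the turquoise one at (419,198)/(443,249) a decoy and the bolt at (386,230)/(361,245). Steel holder at side (278,243)/top (290,167), with the red one at (236,283)/(225,177) a decoy. Dial at top (438,181). Next I'll take wrist views.

```bash
python3 - <<'E'
from h import *
import pickle
np.set_printoptions(precision=4,suppress=True)
F=[]
def shot(pos,o,tag,things):
    env.goto(pos,o); env.dwell(0.2)
    f=env.grab_frame('wrist'); f['tag']=tag; F.append(f); cv2.imwrite(f'pics/{tag}.png',f['image'])
    print(tag,env.read_state()['clock'],f['position'],f['orientation'],f['fx'],f['cx'],f['cy'])
    for t in things:
        for r in env.search_frame(f,t)[:3]:
            print(t,np.round(r['xyz'],4),round(r['score'],2),np.round(proj(f,r['xyz'])))
o=[180,0,180]
shot([0.56,-0.20,0.33],o,'w_dial1',['dial_plate','dial','dial_pointer','rider','rider_tip','dial_grip'])
shot([0.50,-0.14,0.33],o,'w_dial2',['dial_plate','dial','dial_pointer','rider','rider_tip','dial_grip','shaft'])
shot([0.40,-0.10,0.26],o,'w_sh',['shaft','bolt'])
shot([0.53,0.16,0.28],o,'w_h1',['holder','gate','gate_tip','holder_mouth','holder_seat'])
shot([0.60,0.22,0.28],o,'w_h2',['holder','gate','gate_tip','holder_mouth','holder_seat'])
pickle.dump(F,open('F.pkl','wb'))
I=[cv2.resize(f['image'],(400,250)) for f in F]
cv2.imwrite('pics/m1.png',np.vstack([np.hstack(I[:2]),np.hstack([I[2],I[4]])]))
E
```

```text
w_dial1 2.95 [ 0.477  -0.1994  0.4726] [-17.4358   0.0206  89.8974] 332.95315005185444 321.1810971940232 202.2312631788131
dial_plate [ 0.599  -0.1804  0.0753] 0.64 [337. 200.]
dial [ 0.5869 -0.1727  0.0873] 0.58 [344. 193.]
dial_pointer [ 0.591  -0.1747  0.0886] 0.76 [342. 197.]
rider [ 0.6251 -0.2     0.0932] 0.51 [321. 225.]
dial_grip [ 0.5913 -0.1756  0.0873] 0.94 [341. 197.]
w_dial2 3.9333 [ 0.4178 -0.139   0.4725] [-17.4318   0.0246  89.9261] 332.95315005185444 321.1810971940232 202.2312631788131
dial_plate [ 0.5944 -0.1794  0.0737] 0.71 [290. 240.]
dial_plate [ 0.4327 -0.1143  0.0482] 0.49 [341. 110.]
dial_plate [ 0.4422 -0.0145  0.0341] 0.47 [419. 118.]
dial [ 0.5871 -0.1746  0.0858] 0.71 [293. 238.]
dial [ 0.4305 -0.1149  0.0483] 0.42 [341. 108.]
dial_pointer [ 0.5889 -0.1741  0.0843] 0.84 [294. 239.]
rider [ 0.6256 -0.199   0.0931] 0.44 [274. 269.]
rider [0.613  0.1806 0.0438] 0.37 [549. 243.]
dial_grip [ 0.59   -0.1745  0.0836] 0.63 [294. 240.]
dial_grip [ 0.626  -0.1942  0.0951] 0.51 [278. 270.]
shaft [ 0.4311 -0.117   0.0502] 0.85 [339. 109.]
shaft [ 0.4364 -0.2012  0.04
[... 1018 characters left out ...]
59 0.3258 0.0258] 0.78 [452. 220.]
w_h2 7.5417 [0.5166 0.2207 0.4234] [-17.4836   0.0065  89.9511] 332.95315005185444 321.1810971940232 202.2312631788131
holder [0.5989 0.3191 0.0328] 0.88 [404. 170.]
holder [0.6293 0.166  0.0263] 0.86 [277. 193.]
gate [0.6068 0.1772 0.0448] 0.67 [284. 178.]
gate [0.5849 0.3294 0.0452] 0.51 [416. 160.]
gate_tip [0.5817 0.3326 0.0429] 0.67 [419. 157.]
gate_tip [0.6129 0.1814 0.0451] 0.56 [288. 184.]
holder_mouth [0.6314 0.1598 0.029 ] 0.76 [272. 195.]
holder_mouth [0.6023 0.3153 0.0307] 0.69 [400. 172.]
holder_seat [0.5997 0.3218 0.0319] 0.85 [406. 170.]
holder_seat [0.6258 0.1663 0.0337] 0.65 [277. 192.]
holder_seat [ 0.4462 -0.0047  0.0296] 0.55 [110.  28.]
```

View pics/m1.png

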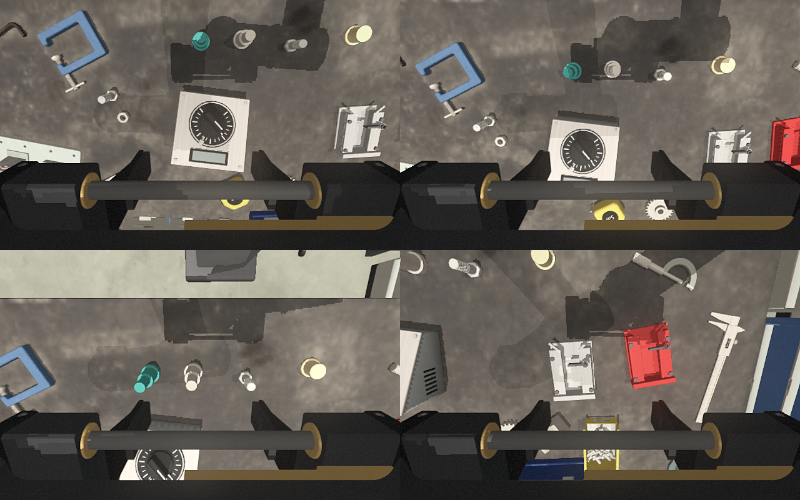

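View pics/w_h1.png

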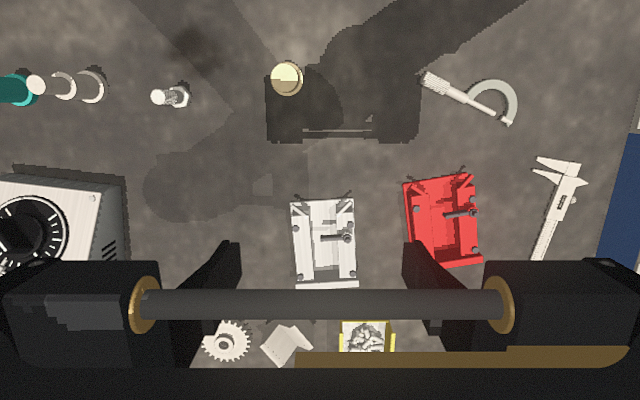

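Wrist views: steel holder at (325,243) in w_h1, mouth towards the robot (up in the image), gate pin at (345,237). The red one at (443,220) is a decoy. Steel shaft at (305,200) in w_sh, turquoise at (232,204). Now close views.

```bash
python3 - <<'E'
from h import *
import pickle
np.set_printoptions(precision=4,suppress=True)
F=[]
def shot(pos,tag,o=[180,0,180]):
    env.goto(pos,o); env.dwell(0.25)
    f=env.grab_frame('wrist'); f['tag']=tag; F.append(f)
    f['masks']={t:[(r['mask'],r['score'],r['mask'].sum(),np.argwhere(r['mask']).mean(0)[::-1]) for r in env.trace(f,t)] for t in (['holder','gate'] if 'h' in tag else ['shaft'])}
    for t,m in f['masks'].items(): print(tag,t,[(round(a[1],2),a[2],a[3]) for a in m])
    print(env.read_state()['clock'],f['position'],f['orientation'])
shot([0.66,0.15,0.15],'h1'); shot([0.645,0.20,0.15],'h2')
shot([0.46,-0.06,0.22],'s1'); shot([0.46,-0.15,0.22],'s2')
pickle.dump(F,open('F2.pkl','wb'))
P=lambda f:proj(f,[0.625,0.165,0.03])
for f in F[:2]:
    u,v=map(int,P(f)); print(u,v)
    c=f['image'][max(v-140,0):v+110,max(u-130,0):u+130]; print(f['tag'],'crop origin',max(u-130,0),max(v-140,0),c.shape)
    cv2.imwrite(f"pics/c_{f['tag']}.png",cv2.resize(c,None,fx=2.3,fy=2.3,interpolation=cv2.INTER_CUBIC))
I=[cv2.resize(f['image'][:240],None,fx=1,fy=1) for f in F[2:]]
cv2.imwrite('pics/c_s.png',np.vstack(I))
E
```

```text
h1 holder [(0.97, np.int64(13746), array([335.1164, 163.705 ])), (0.78, np.int64(18247), array([524.5755, 126.0936]))]
h1 gate [(0.78, np.int64(530), array([358.2925, 144.8132])), (0.61, np.int64(748), array([567.9211, 100.9425]))]
8.875 [0.5771 0.1522 0.2947] [-17.6488  -0.068   90.0482]
h2 holder [(0.77, np.int64(13856), array([278.0231, 182.1364]))]
h2 gate [(0.97, np.int64(689), array([498.9536, 122.6052])), (0.67, np.int64(541), array([294.8577, 165.8299]))]
9.6 [0.5624 0.2006 0.2928] [-17.4518   0.027   89.9039]
s1 shaft [(0.86, np.int64(1630), array([179.1282, 160.9399])), (0.56, np.int64(1300), array([265.4738, 157.0823])), (0.51, np.int64(1405), array([225.5886, 345.9053]))]
11.1917 [ 0.3779 -0.0582  0.3624] [-17.4071   0.0323  90.0193]
s2 shaft [(0.57, np.int64(1097), array([354.7274, 157.0912])), (0.55, np.int64(1147), array([270.5815, 160.2127]))]
11.9917 [ 0.3773 -0.1481  0.3628] [-17.4681   0.0178  90.0513]
336 159
h1 crop origin 206 19 (250, 260, 3)
277 178
h2 crop origin 147 38 (250, 260, 3)
```

View pics/c_h1.png

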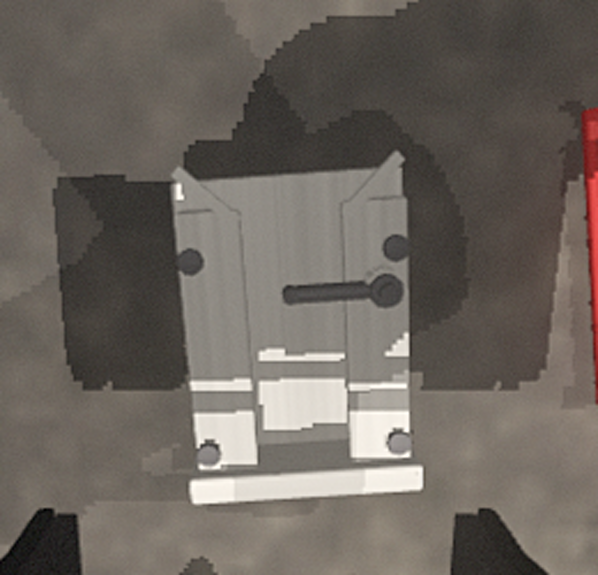

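View pics/c_s.png

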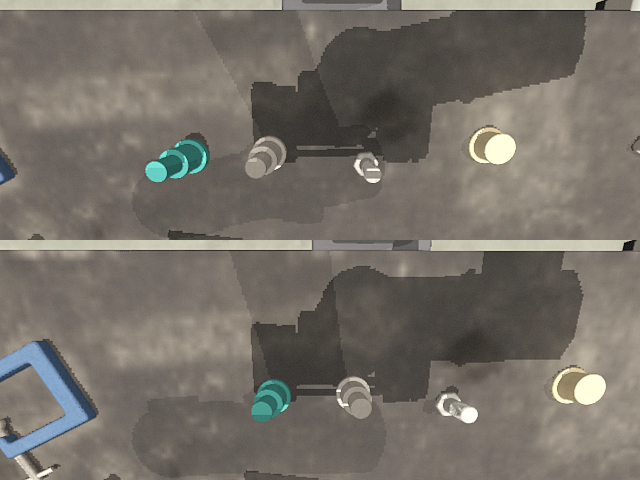

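Close view: lip corners at crop (240,212), (343,203), (257,462) and (352,460), gate hinge at (386,290), tip at (288,295). Shaft neck top at (257,167) in s1 and (361,166) in s2. Now the fit.

```bash
cat > fit.py <<'E'
from h import *
import pickle
from scipy.optimize import least_squares
np.set_printoptions(precision=4,suppress=True)
F={f['tag']:f for f in pickle.load(open('F2.pkl','rb'))}
M=np.array([[-28,-17,32],[-28,17,32],[64,-17,32],[64,17,32],[0,29,49],[0,-1,48]])/1e3
C=np.array([[240,212],[343,203],[257,462],[352,460],[386,290],[288,295]],float)
U=C/2.3+[206,19]
def W(p,m): 
    c,s=np.cos(p[2]),np.sin(p[2]); return np.array([p[0]+c*m[0]-s*m[1],p[1]+s*m[0]+c*m[1],m[2]+(p[3] if len(p)>3 else 0)])
res=lambda p:np.concatenate([np.array(proj(F['h1'],W(p,m)))-u for m,u in zip(M,U)])
r=least_squares(res,[.61,.17,0]); print(r.x,np.degrees(r.x[2]),r.fun.reshape(-1,2).round(1))
r4=least_squares(res,[.61,.17,0,0]); print(r4.x)
p=r.x
f=F['h2'];im=f['image'][38:288,147:407]
im=cv2.resize(im,None,fx=2.3,fy=2.3,interpolation=cv2.INTER_CUBIC)
L=[[(-28,-17,32),(64,-17,32)],[(-28,17,32),(64,17,32)],[(0,29,48),(0,-4,48)],[(70,-42,40),(70,42,40)],[(-28,-42,32),(-28,42,32)],[(-38,-26,6),(-38,26,6)]]
for a,b in L:
    q=[tuple(((np.array(proj(f,W(p,np.array(k)/1e3)))-[147,38])*2.3).astype(int).tolist()) for k in (a,b)]
    cv2.line(im,q[0],q[1],(0,0,255),1)
cv2.imwrite('pics/ov2.png',im)
print('neck top',tri([ray(F['s1'],257,167),ray(F['s2'],361,166)]), onz(F['s1'],257,167,.085),onz(F['s2'],361,166,.085))
E
python3 fit.py
```

```text
[0.6133 0.1625 0.0676] 3.870677860720725 [[-0.9 -1.9]
 [-1.  -1.1]
 [ 0.2  2.2]
 [-0.9  0.6]
 [ 0.3  0.2]
 [ 2.1  0.5]]
[ 0.6141  0.1628  0.0671 -0.0052]
neck top [ 0.4343 -0.1137  0.0792] [ 0.4336 -0.1126  0.085 ] [ 0.4326 -0.1144  0.085 ]
```

View pics/ov2.png

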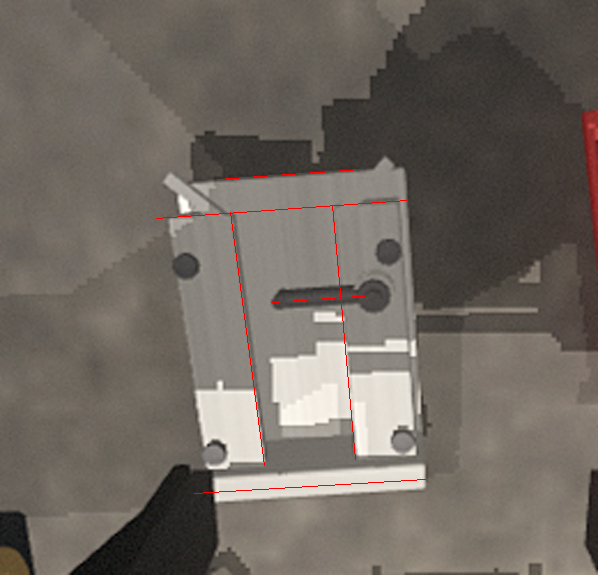

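The overlay fits h2 to about 1 mm: holder at (0.6135, 0.1626), yaw 3.9°. The shaft is at (0.433, -0.113). Next I'll grasp and insert it.

```bash
cat > ins.py <<'E'
from h import *
np.set_printoptions(precision=3,suppress=True)
H=np.array([0.6135,0.1626]);yaw=np.radians(3.85)
def hw(x,y,z):
    c,s=np.cos(yaw),np.sin(yaw); return [H[0]+c*x-s*y,H[1]+s*x+c*y,z]
O=[180,0,-180+3.85]
def st(t): s=env.read_state(); print(t,round(s['clock'],2),s['position'],s['force'],'fing',round(s['finger_force'],1),round(s['opening'],3),s['joint_positions'][5])
E
python3 - <<'E'
from ins import *
env.gripper_to(0.6)
env.goto([0.4332,-0.1134,0.16],O)
env.move_straight([0.4332,-0.1134,0.077],rate=0.12,force_limit=10); st('down')
env.gripper_to(0.0,45); st('grip')
if env.read_state()['opening']<0.15: raise SystemExit('missed')
env.move_straight([0.4332,-0.1134,0.19],rate=0.2); st('lift')
env.move_straight(hw(-0.085,0,0.19),rate=0.25)
env.move_straight(hw(-0.085,0,0.088),rate=0.12,force_limit=10); env.dwell(0.2); st('mouth')
f=env.grab_frame('side'); cv2.imwrite('pics/m_side.png',cv2.resize(f['image'][180:320,190:430],None,fx=3,fy=3))
E
```

```text
down 14.11 [ 0.434 -0.114  0.078] [-0.059 -0.246 -0.157] fing 0.0 0.598 -92.38823674440108
grip 14.82 [ 0.433 -0.113  0.077] [-0.264  0.28   0.163] fing 44.9 0.188 -92.38785611355233
lift 15.53 [ 0.432 -0.113  0.189] [ 0.126 -0.377 -2.739] fing 44.9 0.188 -92.38932157073967
mouth 18.03 [0.529 0.157 0.089] [ 0.06  -0.17  -4.009] fing 44.9 0.191 -119.52379721164701
```

View pics/m_side.png

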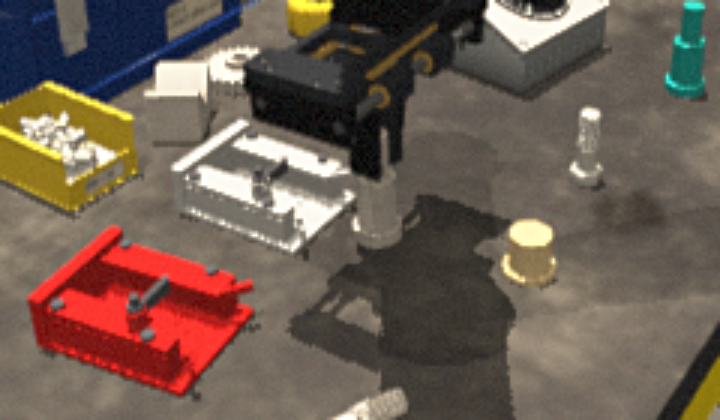

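The shaft hangs upright in the grip at (378,205), at the mouth of the steel holder. I'll slide it in.

```bash
python3 - <<'E'
from ins import *
for x in (-0.03,0.0,0.02,0.043):
    hit=env.move_straight(hw(x,0,0.088),rate=0.05,force_limit=16); st((x,hit))
    if hit: break
else:
    print(env.move_straight(hw(0.043,0,0.080),rate=0.02,force_limit=5)); st('floor')
E
```

```text
(-0.03, False) 19.33 [0.583 0.16  0.088] [-0.086  0.581 -2.668] fing 44.9 0.19 -116.84642741228828
(0.0, False) 20.08 [0.613 0.162 0.087] [-3.196 -2.242 -4.254] fing 44.9 0.192 -115.58070636418901
(0.02, False) 20.63 [0.635 0.164 0.088] [ 0.961 -3.51  -4.039] fing 44.9 0.193 -114.8007711943743
(0.043, False) 21.24 [0.657 0.166 0.088] [-0.538 -0.169 -3.219] fing 44.9 0.19 -113.95276774958877
True
floor 21.58 [0.657 0.166 0.083] [0.104 0.296 5.332] fing 44.9 0.187 -113.95455338276956
```

```bash
python3 - <<'E'
from ins import *
import pickle
env.gripper_to(0.5); 
env.move_straight(hw(0.043,0,0.19),rate=0.2); env.gripper_to(1.0)
env.goto([0.645,0.15,0.2],[180,0,180]); env.dwell(0.2)
f=env.grab_frame('wrist');a=cv2.resize(f['image'][20:260,200:460],None,fx=1.5,fy=1.5)
for t in ('gate_tip','shaft'):
    for r in env.search_frame(f,t)[:2]: print(t,r['xyz'],r['score'])
# dial views, tilted tool along dial normal
Od=(R.from_euler('y',-25,degrees=True)*R.from_euler('xyz',[180,0,180],degrees=True)).as_euler('xyz',degrees=True); print(Od)
n=np.array([-np.sin(np.radians(25)),0,np.cos(np.radians(25))]); c=np.array([0.597,-0.178,0.075])
D=[]
for k,off in enumerate(([0.0,0,0],[0.03,0.06,0.0])):
    env.goto(c+n*0.17+off,Od); env.dwell(0.25)
    g=env.grab_frame('wrist'); D.append(g)
    for t in ('dial_plate','rider'):
        for r in env.trace(g,t)[:2]: print(k,t,round(r['score'],2),r['mask'].sum(),np.argwhere(r['mask']).mean(0)[::-1])
    print(g['position'],g['orientation'],proj(g,c))
pickle.dump(D,open('D.pkl','wb')); st('')
g=D[0]; u,v=map(int,proj(g,c)); v0=max(v-110,0);u0=u-110; print('crop0',u0,v0)
b=cv2.resize(g['image'][v0:v0+220,u0:u0+220],(400,400),interpolation=cv2.INTER_CUBIC)
cv2.imwrite('pics/chk.png',np.hstack([cv2.copyMakeBorder(a,0,400-a.shape[0],0,0,0),b]))
E
```

```text
gate_tip [0.5848, 0.3302, 0.0449] 0.92
gate_tip [0.6114, 0.1829, 0.0468] 0.57
shaft [0.65, 0.1671, 0.058] 0.69
[180.  25. 180.]
0 dial_plate 0.67 4907 [320.108 180.94 ]
[ 0.39  -0.176  0.323] [-42.426   0.019  90.036] (np.float64(319.32529775059885), np.float64(186.9268462783697))
1 dial_plate 0.89 6037 [256.425 156.169]
1 rider 0.51 73 [234.795 200.068]
[ 0.419 -0.117  0.324] [-42.465   0.013  89.888] (np.float64(255.0514775102904), np.float64(162.11351148515513))
 27.12 [ 0.555 -0.119  0.229] [ 0.259  0.255 -1.001] fing 0.0 0.995 -99.04421023079276
crop0 209 76
```

View pics/chk.png

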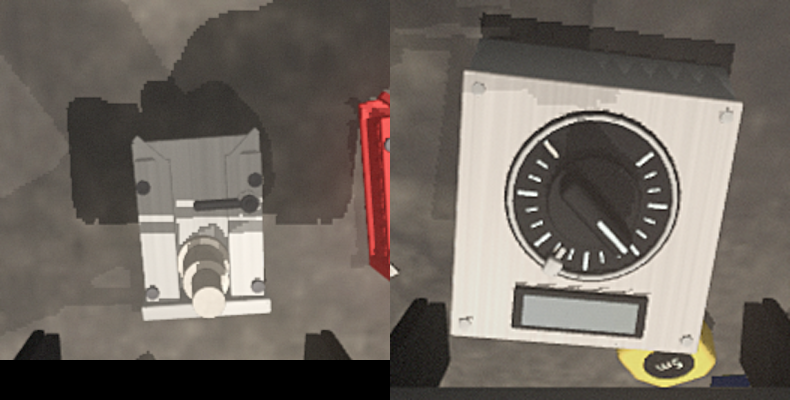

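The shaft is seated with the gate closed behind it. On the dial (centre at (592,194)), the pointer line goes to (627,253) and the rider is at (553,264). I'll fit the dial pose and rectify the picture onto its face.

```bash
cat > dial.py <<'E'
from h import *
import pickle
np.set_printoptions(precision=4,suppress=True)
def axes(yaw):
    A=R.from_euler('z',yaw,degrees=True)*R.from_euler('y',-25,degrees=True)
    return A.as_matrix()   # columns x up slope, y left, z normal
def rect(f,c,A,z,half=0.085,px=300):
    # image: up = +x(up slope), left = +y
    s=half/px
    v,u=np.mgrid[0:2*px,0:2*px]
    P=c+((px-v)*s)[...,None]*A[:,0]+((px-u)*s)[...,None]*A[:,1]+z*A[:,2]
    q=(P-f['position'])@Rm(f['orientation'])
    return cv2.remap(f['image'],(f['cx']-f['fx']*q[...,0]/q[...,2]).astype(np.float32),(f['cy']+f['fy']*q[...,1]/q[...,2]).astype(np.float32),cv2.INTER_CUBIC)
E
python3 - <<'E'
from dial import *
D=pickle.load(open('D.pkl','rb'))
es=[]
for g,e0 in zip(D,[(320.1,183.5),(256.4,158.8)]):
    y=g['image'].min(2); hsv=g['image'].max(2)
    m=(hsv<110).astype(np.uint8); cv2.circle(m,tuple(map(int,e0)),35,1,-1)
    mm=np.zeros_like(m); cv2.circle(mm,tuple(map(int,e0)),58,1,-1)
    m=cv2.morphologyEx(m*mm,cv2.MORPH_CLOSE,np.ones((9,9),np.uint8)); m=cv2.morphologyEx(m,cv2.MORPH_OPEN,np.ones((7,7),np.uint8))
    cs,_=cv2.findContours(m,cv2.RETR_EXTERNAL,cv2.CHAIN_APPROX_NONE); k=max(cs,key=cv2.contourArea)
    e=cv2.fitEllipse(cv2.convexHull(k)); es.append(e[0]); print(e)
c=tri([ray(g,*e) for g,e in zip(D,es)]); print('c',c)
c0=ray(D[0],*es[0]); 
# yaw from face side edges (crop pts of D0)
for yaw in (0,):
  A=axes(yaw)
  P=[]
  for cx,cy in [(77,70),(60,335),(352,103),(300,355)]:
    p,d=ray(D[0],209+cx/1.818,76+cy/1.818); t=((c-p)@A[:,2])/(d@A[:,2]); P.append((p+t*d-c)@A)
  P=np.array(P); print(P)
  print('side yaws',[np.degrees(np.arctan2((b-a)[1],(b-a)[0])) for a,b in (P[:2],P[2:])],'width',np.linalg.norm(P[0]-P[2]))
E
```

```text
((320.0395202636719, 187.14910888671875), (94.6319808959961, 104.71732330322266), 2.272348642349243)
((255.33058166503906, 158.9628143310547), (102.09070587158203, 106.38064575195312), 160.04852294921875)
c [ 0.5914 -0.1768  0.0801]
[[-0.0654 -0.0615  0.    ]
 [ 0.0782 -0.0799  0.    ]
 [-0.0496  0.074   0.    ]
 [ 0.0906  0.055   0.    ]]
side yaws [np.float64(-7.313901655827363), np.float64(-7.734172634320583)] width 0.13640214598667108
```

```bash
cat >> dial.py <<'E'
from scipy.optimize import least_squares
def edgepts(g,c,A):
    im=cv2.GaussianBlur(g['image'],(3,3),0).max(2).astype(float); out=[]
    for th in np.radians(np.arange(0,360,4)):
        r=np.arange(0.058,0.036,-0.0003)
        P=[proj(g,c+x*(np.cos(th)*A[:,0]+np.sin(th)*A[:,1])) for x in r]
        P=np.array(P); I=cv2.remap(im.astype(np.float32),P[:,0].astype(np.float32),P[:,1].astype(np.float32),cv2.INTER_LINEAR).ravel()
        f0=np.median(I[:12]); k=np.argmax(I<0.75*f0)
        if I.min()<0.75*f0 and k>0 and f0>120: out.append(P[k])
    return np.array(out)
def fitc(D,c,A,n=4):
    for _ in range(n):
        E=[edgepts(g,c,A) for g in D]
        def res(x,full=True):
            o=[]
            for g,e in zip(D,E):
                for u in e:
                    p,d=ray(g,*u); t=((x[:3]-p)@A[:,2])/(d@A[:,2]); o.append(np.linalg.norm(p+t*d-x[:3])-(x[3] if len(x)>3 else .0475))
            return np.array(o)*1e3
        r=least_squares(res,c,loss='soft_l1',f_scale=0.5); c=r.x
    r2=least_squares(res,[*c,.0475],loss='soft_l1',f_scale=0.5)
    return c,r2.x,[len(e) for e in E],np.median(np.abs(res(c)))
def polar(g,c,A,z,r0,r1):
    "mean brightness for dial angle a (deg, clockwise +) averaged over r0..r1"
    a=np.radians(np.arange(-150,150,1.0)); r=np.linspace(r0,r1,12)
    P=np.array([[proj(g,c+x*(np.cos(t)*A[:,0]-np.sin(t)*A[:,1])+z*A[:,2]) for x in r] for t in a],np.float32)
    return np.degrees(a),cv2.remap(g['image'].max(2).astype(np.float32),P[...,0],P[...,1],cv2.INTER_LINEAR).mean(1)
E
python3 - <<'E'
from dial import *
D=pickle.load(open('D.pkl','rb'))
A=axes(-7.5)
for z in (.068,.074):
    c,c4,n,m=fitc(D,np.array([.594,-.177,z]),A); print(c,c4,n,m)
for g in D:
    P=[]
    if g is D[0]:
      for cx,cy in [(77,70),(60,335),(352,103),(300,355)]:
        p,d=ray(g,209+cx/1.818,76+cy/1.818); t=((c-p)@A[:,2])/(d@A[:,2]); P.append((p+t*d-c)@A*1e3)
      print(np.array(P).round(1))
    for nm,z,a,b in (('line',.010,.012,.024),('rider',.005,.034,.048)):
        t,I=polar(g,c,A,z,a,b); k=np.argsort(-I)[:8]; print(nm,t[k],I[k].round())
np.save('c.npy',c)
ims=[cv2.resize(rect(g,c,A,.004),(400,400)) for g in D]
cv2.imwrite('pics/rect.png',np.hstack(ims))
E
```

```text
[ 0.5972 -0.1772  0.0721] [ 0.5965 -0.1771  0.0729  0.0473] [77, 77] 0.006369266827559172
[ 0.5972 -0.1772  0.0721] [ 0.5965 -0.1771  0.0729  0.0473] [77, 77] 0.0063693281590025685
[[-59.1 -69.8  -0. ]
 [ 88.2 -71.1  -0. ]
 [-58.9  71.4  -0. ]
 [ 88.6  68.9   0. ]]
line [-34. -33. -35. -32. -36. -31. -30. -29.] [208. 205. 202. 199. 190. 190. 181. 172.]
rider [ 25.  24.  26.  23.  27.   0. -91. -92.] [205. 203. 200. 196. 188. 187. 187. 184.]
line [-25. -24. -23. -26. -22. -21. -20. -19.] [163. 162. 160. 159. 157. 155. 153. 151.]
rider [ 24.  25.  23.  26. -47. -91.  91.  45.] [213. 210. 206. 202. 189. 188. 188. 186.]
```

View pics/rect.png

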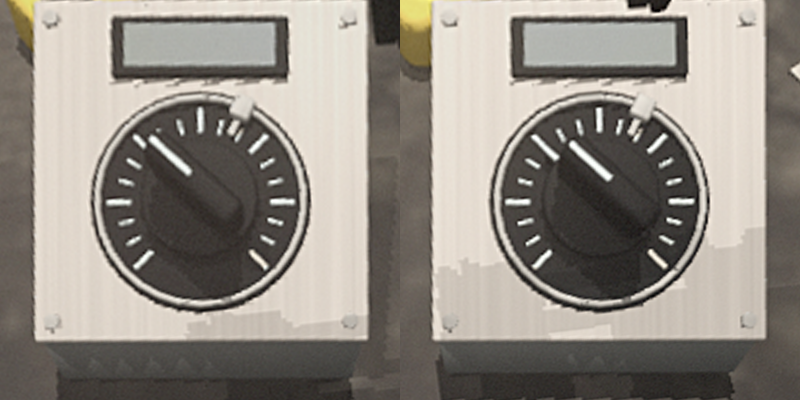

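The white line lies on top of the bar, pointing up-left at a ≈ -48° in both views. The rider is at about +24.5°. Next I'll grip and turn, then re-measure.

```bash
cat > turn.py <<'E'
from dial import *
c=np.load('c.npy'); A=axes(-8.0)
def TO(a,flip):
    t=np.radians(a); x=np.cos(t)*A[:,0]-np.sin(t)*A[:,1]; z=-A[:,2]
    x=-x if flip else x
    return R.from_matrix(np.c_[x,np.cross(z,x),z]).as_euler('xyz',degrees=True)
def line(g):
    t,I=polar(g,c,A,.040,.006,.019); I=I-np.percentile(I,60); k=np.abs(t-t[np.argmax(I)])<9; w=np.clip(I[k],0,None); return (t[k]*w).sum()/w.sum(),I.max()
def rider(g):
    t,I=polar(g,c,A,.007,.040,.046); k=(t>5)&(t<45); t,I=t[k],I[k]; w=np.clip(I-(I.max()+np.median(I))/2,0,None); return (t*w).sum()/w.sum(),I.max()
E
python3 - <<'E'
from turn import *
D=pickle.load(open('D.pkl','rb'))
for g in D: print('line',line(g),'rider',rider(g))
P=c+.034*A[:,2]; Pa=c+.12*A[:,2]
q0=env.read_state()['joint_positions']; print(q0)
for fl in (0,1):
    for a in (-48,24.5): print(fl,a,TO(a,fl),env.inverse_kinematics(P,TO(a,fl)))
E
```

```text
line (np.float64(-47.23578331676141), np.float32(169.90387)) rider (np.float64(23.88065814345477), np.float32(224.87776))
line (np.float64(-47.05443769311054), np.float32(183.45383)) rider (np.float64(23.365478183379143), np.float32(231.68994))
[  5.4684   6.8355 -28.1972   4.6509 -30.14   -99.0442]
0 -48 [160.8871 -16.4266  42.7841] None
0 24.5 [-169.0555  -22.6168  -34.695 ] None
1 -48 [-160.8871   16.4266 -137.2159] None
1 24.5 [169.0555  22.6168 145.305 ] None
```

```bash
python3 - <<'E'
from turn import *
for h in (.034,.06,.1,.15):
    for fl in (0,1):
        for a in (-90,-48,0,24.5): 
            q=env.inverse_kinematics(c+h*A[:,2],TO(a,fl)); print(h,fl,a,q)
print(c, env.inverse_kinematics(c+.1*A[:,2],[180,25,180]),np.linalg.det(A))
E
```

```text
0.034 0 -90 None
0.034 0 -48 None
0.034 0 0 None
0.034 0 24.5 None
0.034 1 -90 None
0.034 1 -48 None
0.034 1 0 None
0.034 1 24.5 None
0.06 0 -90 [ -0.3392  17.1708 -36.1633  15.3503 -12.2878 158.0348]
0.06 0 -48 [ -0.3392  17.1708 -36.1633  15.3503 -12.2878 116.0348]
0.06 0 0 [ -0.3392  17.1708 -36.1633  15.3503 -12.2878  68.0348]
0.06 0 24.5 [ -0.3392  17.1708 -36.1633  15.3503 -12.2878  43.5348]
0.06 1 -90 [ -0.3392  17.1708 -36.1633  15.3503 -12.2878 -21.9652]
0.06 1 -48 [ -0.3392  17.1708 -36.1633  15.3503 -12.2878 -63.9652]
0.06 1 0 [  -0.3392   17.1708  -36.1633   15.3503  -12.2878 -111.9652]
0.06 1 24.5 [  -0.3392   17.1708  -36.1633   15.3503  -12.2878 -136.4652]
0.1 0 -90 [  0.3117  12.7287 -34.4008  11.1445 -18.426  161.8713]
0.1 0 -48 [  0.3117  12.7287 -34.4008  11.1445 -18.426  119.8713]
0.1 0 0 [  0.3117  12.7287 -34.4008  11.1445 -18.426   71.8713]
0.1 0 24.5 [  0.3117  12.7287 -34.4008  11.1445 -18.426   47.3713]
0.1 1 -90 [  0.3117  12.7287 -34.4008  11.1445 -18.426  -18.1287]
0.1 1 -48 [  0.3117  12.7287 -34.4008  11.1445 -18.426  -60.1287]
0.1 1 0 [   0.3117   12.7287  -34.4008   11.1445  -18.426  -108.1287]
0.1 1 24.5 [   0.3117   12.7287  -34.4008   11.1445  -18.426  -132.6287]
0.15 0 -90 [  0.8996   7.3708 -32.5277   8.6955 -25.6236 164.0711]
0.15 0 -48 [  0.8996   7.3708 -32.5277   8.6955 -25.6236 122.0711]
0.15 0 0 [  0.8996   7.3708 -32.5277   8.6955 -25.6236  74.0711]
0.15 0 24.5 [  0.8996   7.3708 -32.5277   8.6955 -25.6236  49.5711]
0.15 1 -90 [  0.8996   7.3708 -32.5277   8.6955 -25.6236 -15.9289]
0.15 1 -48 [  0.8996   7.3708 -32.5277   8.6955 -25.6236 -57.9289]
0.15 1 0 [   0.8996    7.3708  -32.5277    8.6955  -25.6236 -105.9289]
0.15 1 24.5 [   0.8996    7.3708  -32.5277    8.6955  -25.6236 -130.4289]
[ 0.5972 -0.1772  0.0721] [ -1.5266  13.2072 -29.0459  -1.6675 -22.7634 -87.0787] 1.0
```

```bash
cat >> turn.py <<'E'
def TT(a,d):
    B=(R.from_euler('z',-8,degrees=True)*R.from_euler('y',-25+d,degrees=True)).as_matrix()
    t=np.radians(a); x=np.cos(t)*A[:,0]-np.sin(t)*A[:,1]; z=-B[:,2]; x=-(x-z*(x@z)); x/=np.linalg.norm(x)
    return R.from_matrix(np.c_[x,np.cross(z,x),z]).as_euler('xyz',degrees=True)
E
python3 - <<'E'
from turn import *
for h in (.034,.038,.042):
    for d in (1,2,3,4,5):
        q=env.inverse_kinematics(c+h*A[:,2],TT(-47,d)); q2=env.inverse_kinematics(c+h*A[:,2],TT(24,d))
        print(h,d,q,None if q2 is None else q2[4:])
E
```

```text
0.034 1 [ -0.6932  20.2937 -35.759   16.4248 -10.5415 -65.839 ] [ -10.5415 -136.8466]
0.034 2 [ -0.4726  20.5169 -33.8639  13.0285 -13.1236 -62.6171] [ -13.1236 -133.6475]
0.034 3 [ -0.3912  20.7337 -32.3438  10.7946 -15.3572 -60.4391] [ -15.3572 -131.5075]
0.034 4 [ -0.3705  20.9547 -31.0206   9.1534 -17.4031 -58.7995] [ -17.4031 -129.9211]
0.034 5 [ -0.3819  21.1838 -29.8197   7.8739 -19.328  -57.4899] [ -19.328  -128.6802]
0.038 1 [ -0.5916  19.8497 -35.508   15.6289 -11.2253 -65.1139] [ -11.2253 -136.1215]
0.038 2 [ -0.4121  20.0708 -33.7264  12.5822 -13.7005 -62.2086] [ -13.7005 -133.239 ]
0.038 3 [ -0.3463  20.2893 -32.2592  10.5047 -15.8821 -60.1753] [ -15.8821 -131.2437]
0.038 4 [ -0.3331  20.5134 -30.9664   8.9509 -17.896  -58.6178] [ -17.896  -129.7394]
0.038 5 [ -0.3488  20.7459 -29.7852   7.7262 -19.799  -57.3604] [ -19.799  -128.5506]
0.042 1 [ -0.5022  19.4044 -35.2862  14.9375 -11.8823 -64.483 ] [ -11.8823 -135.4906]
0.042 2 [ -0.3551  19.6248 -33.5976  12.1745 -14.2693 -61.8358] [ -14.2693 -132.8661]
0.042 3 [ -0.3026  19.8455 -32.1768  10.2338 -16.4045 -59.9292] [ -16.4045 -130.9976]
0.042 4 [ -0.2963  20.0727 -30.9117   8.7591 -18.3891 -58.4461] [ -18.3891 -129.5678]
0.042 5 [ -0.3159  20.3087 -29.7487   7.585  -20.2713 -57.237 ] [ -20.2713 -128.4272]
```

```bash
python3 - <<'E'
from turn import *
def st(t): s=env.read_state(); print(t,round(s['clock'],2),s['position'],s['force'],s['wrist_torque'],'fing',round(s['finger_force'],1),round(s['opening'],3))
a0,a1,d=-47.1,23.8,2
P=c+.034*A[:,2]
env.gripper_to(0.6)
env.goto(c+.11*A[:,2],TT(a0,d)); 
hit=env.move_straight(P,rate=0.08,force_limit=12); st(('down',hit))
env.gripper_to(0.0,25); st('grip')
if 0.1<env.read_state()['opening']<0.2 and not hit:
    for a in np.linspace(a0,a1,5)[1:]:
        env.goto(P,TT(a,d)); st(a)
    env.dwell(0.2); env.gripper_to(0.6); st('open')
    env.move_straight(c+.11*A[:,2],rate=0.12)
    g=None; D=[]
    Od=[180,25,180]
    n=np.array([-np.sin(np.radians(25)),0,np.cos(np.radians(25))]); c0=np.array([0.597,-0.178,0.075])
    for off in ([0.0,0,0],[0.03,0.06,0.0]):
        env.goto(c0+n*0.17+off,Od); env.dwell(0.25); g=env.grab_frame('wrist'); D.append(g)
        print('line',line(g),'rider',rider(g))
    pickle.dump(D,open('D2.pkl','wb'))
    cv2.imwrite('pics/rect2.png',np.hstack([cv2.resize(rect(g,c,A,.004),(400,400)) for g in D])); st('end')
E
```

```text
('down', False) 29.81 [ 0.5832 -0.1752  0.1034] [-0.6343 -0.6951 -0.6074] [ 0.1724  0.8033 -0.012 ] fing 0.0 0.603
grip 30.57 [ 0.5837 -0.1761  0.1034] [ 1.6312 -5.4528 -0.5335] [-1.5379  0.3334 -0.579 ] fing 25.0 0.141
-29.375 30.97 [ 0.5837 -0.1762  0.1033] [ 2.4016 -6.1041 -1.2466] [-1.6468  0.2536 -0.723 ] fing 25.0 0.141
-11.649999999999999 31.37 [ 0.5837 -0.1763  0.1033] [ 1.9194 -6.2026 -1.6066] [-1.7508  0.1256 -0.6958] fing 25.0 0.142
6.075000000000003 31.77 [ 0.5838 -0.1763  0.1033] [ 2.6185 -6.8385 -2.095 ] [-1.6294  0.1087 -0.6949] fing 25.0 0.138
23.8 32.17 [ 0.5838 -0.1763  0.1033] [ 1.6389 -8.099  -2.6085] [-1.5574  0.0647 -0.6516] fing 25.0 0.133
open 33.31 [ 0.583  -0.1752  0.1029] [-0.7064 -0.1738  0.557 ] [0.005  0.7632 0.0501] fing 0.0 0.596
line (np.float64(24.29360786244094), np.float32(172.3663)) rider (np.float64(23.692601196023528), np.float32(227.36816))
line (np.float64(25.114066648518616), np.float32(182.13968)) rider (np.float64(23.340294349509943), np.float32(231.81291))
end 35.82 [ 0.5549 -0.1188  0.2292] [ 0.5083  1.2154 -0.3773] [0.0051 0.8695 0.0104] fing 0.0 0.599
```

```bash
python3 - <<'E'
from h import *
env.goto([0.5,-0.1,0.35],[180,0,180])
for n in('side','top'):
  f=env.grab_frame(n)
  for t in ('shaft','gate_tip','bushing','bolt'):
    for r in env.search_frame(f,t)[:3]: print(n,t,np.round(r['xyz'],3),round(r['score'],2))
env.goto([0.645,0.15,0.25],[180,0,180]); env.dwell(.2); f=env.grab_frame('wrist')
for t in ('shaft','gate','gate_tip'):
    for r in env.search_frame(f,t)[:2]: print(t,np.round(r['xyz'],3),round(r['score'],2))
print(env.read_state()['clock'])
E
```

```text
side shaft [0.642 0.174 0.056] 0.74
side shaft [ 0.434 -0.191  0.036] 0.71
side gate_tip [0.613 0.189 0.042] 0.39
side bushing [0.418 0.132 0.02 ] 0.73
side bushing [ 0.581 -0.17   0.084] 0.53
side bolt [ 0.44  -0.002  0.029] 0.52
top shaft [0.654 0.16  0.061] 0.52
top gate_tip [0.584 0.329 0.044] 0.46
shaft [0.648 0.166 0.054] 0.59
gate [0.583 0.333 0.048] 0.83
gate [0.61  0.179 0.044] 0.55
gate_tip [0.584 0.331 0.045] 0.79
gate_tip [0.611 0.183 0.046] 0.68
38.7083
```

Everything is in place: the shaft is seated, the gate is closed, and the bystanders haven't moved. Handing in.

```bash
python3 -c "
from workcell import env
print(env.close_job())"
```

```text
the job is handed in; nothing more can be done
None
```

The job is handed in: the shaft is seated and released behind the closed gate, the knob pointer is about 1–2° from the rider by camera, and by camera the rider, bushing and bolt have not moved (clock about 39 s of 64 s).

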